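Return the plaque mould to its own bay in the mould rack

ROBOT

A 7-joint arm with a two-finger parallel gripper is mounted at the origin on a cart in front of the work surface, level with it; the furniture and walls round the work are solid. World frame = base frame: x ahead of the robot, y to its left, z up, the work surface at z = 0. Lengths are in mm, angles in rad, forces in N, time in s.
With the tool pointing down it reaches from about 400 to 875 mm from the base axis. Payload 4.4 kg.
Tool frame: the origin (TCP) lies between the finger pads; the fingertips stand 17 mm ahead of it and the grasp point (between the pads) lies 2 mm behind it; z points along the fingers, y is the line along which they close (so a half turn about z gives the same grasp; the last joint's range is limited). The gripper opens to 85 mm and grips with 20 to 120 N. Pads are 22 mm wide; open, the fingers measure 114 mm over their backs; the gripper's body (76 mm by 85 mm) begins 54 mm behind the grasp point. The pads swing forward as they close: fully open they stand 13 mm farther back than shut.
Start: joints at [-1.249, 0.628, 0.038, 1.517, -0.027, 0.996, -0.02], TCP at [245.778, 601.757, 248.313] pointing down, gripper open.
Joint ranges: [-3.06, 3.06], [-0.37, 2.12], [-1.25, 1.32], [0.18, 2.47], [-1.1, 4.24], [0.23, 1.98], [-2.94, 2.94]. Speed limits (rad/s): [2.57, 2.57, 3.14, 3.14, 3.14, 3.14, 3.14].

INTERFACE

Orientations are given as [roll, pitch, yaw] about the fixed x, y, z axes, in that order (R = Rz(yaw) Ry(pitch) Rx(roll)).
In Python, from cell import sensors, get_image, ctrl gives the robot as it stands.
- The arm moves only by the tool send_rows, never from a script. Its argument "series" is a list of rows, each a list of 3 entries, a list of its own where there are three numbers: the finger opening in mm, from 0 to 85.4, then the shift along the world's x, y, z in units of 60 mm (1.0 is 60 mm), then the turn, a rotation vector about the world's x, y, z in units of 5 degrees (1.0 is 5 degrees). A call has 1 to 8 rows; each row shifts and turns the commanded pose from where the row before left it; what a row does not reach is not made up. A row lasts 1/8 s, in which the tool goes at most 62.5 mm and 10.7 degrees, less where a joint would pass 70% of its speed; a pose out of reach is approached as far as the arm can. A call is refused whole if a number of a shift passes 1 or a number of a turn 1, either way. A call with a gripper value outside its range is refused whole. The fingers move at their own pace and stop on an object; the grip force is fixed at half the most. Time passes only in rows, so rows that do not move let the fingers close. It gives the time, the measured TCP pose, the force, the opening and the grip force at its end, in the units of the state.
- sensors.read_state(): the state, without advancing time (a new reading comes with each control period).
- get_image(name): name is "scene" or "top" or "wrist"; returns a dict with "img" (480x640x3 uint8, red, green, blue), "depth" (480x640 float32, mm along the optical axis (not along the pixel's ray), 0 where there is no reading), "vfov" (degrees; the focal length in pixels is half the picture's height over the tangent of half this angle, whatever the lens; pixels are square), "cx", "cy" (the principal point, pixels), "k1" (the pictures are not rectified: a ray, as slopes to the right and down, at radius r is drawn at 1 + k1 r^2 times it, then the intrinsics apply), "world_to_cam" (4x4, takes a point from world to camera coordinates). Camera axes: x right, y down, z forward; pixel columns grow to the right and rows downward; lengths in mm; the calibration is good to about 2 mm. A picture is of the moment at which its call begins.
- ctrl.finish_job(): hands the job in; it is judged then, once.
The state is a dict: "clock": time; "qpos": joint angles; "qd": joint speeds; "tau": joint torques, N m; "eef_pos": TCP position; "tool_rot": TCP orientation; "force": force on the tool from outside, world axes, zero at the start; "torque": the same for the moment, N m; "width": finger opening in mm; "gripper_force": force on a finger pad.
Only numpy, scipy, OpenCV 4.12 (cv2) and the standard library are available. Lean on these libraries where they do the work, as an engineer would, in place of code of your own. Each camera call takes 0.05 s, during which the arm holds its last target. There are 200 camera calls.

TASK

The square-plaque mould half, standing on edge on the bench, has cooled: put it away in the mould rack. Swing the rack's keeper right back by its ball knob, slide the mould on its long edge all the way down into the leaning bay whose label plate carries the square sample moulding, then swing the keeper fully shut over the moulds. Leave the other mould in the rack and the things on the bench as they are.

Things in the scene. Friction and masses are not known exactly. Their poses are not given: they have to be found in the camera images.
- plaque_mould: Mould half to put away: metal block 76 x 86 x 19 mm, white square moulding in one face, 0.27 kg. Starts standing on an 86 x 19 edge on the bench. Origin: centre of its 76 x 86 back face. x along the 76 mm side (up at the start), y along the 86 mm side, z through the 19 mm thickness; the block's middle is 9.5 mm along +z.
- plaque_mould_middle (a point): Middle of the plaque mould block (38 mm above the bench at the start); axes as plaque_mould.
- slot_plaque: Slot of the square-label bay. Origin: lower front corner of its floor, mid-width. x along the floor, rising 25 deg away from the rack's front; y across; z up out of the slot, leaning 25 deg over the front (mould goes in along -z). 23 mm wide between fins flared at the top (33 mm high), 94 mm long between front lip (26 mm high) and back stop (16). Mould home: middle at x 43-51, y 0, z 38 mm.
- bay_plaque: Label plate of that bay, 46 x 54 mm, black, in front of the slot, with a white 32 mm square sample moulding. Origin on the bench under the slot's front corner (the slot's floor corner is 95 mm above it), x level away from the rack's front, z up.
- bay_clover: Same for the bay labelled with a four-lobed clover sample, 36 mm; the clover mould stands in it.
- bay_tag: Same for the bay labelled with an oblong tag sample with rounded ends, 16 x 42 mm; an empty bay, not the one wanted. The order of the three bays varies.
- rack: The grey sheet-metal mould rack, about 150 mm deep, 200 mm wide, with packing bars on its open under-shelf, fixed to the bench. Origin on the bench below the front floor corners, mid-width; -x is its front (where the labels are), y along the row of bays, z up.
- keeper (a joint): A 9 mm steel rod bent to a bail, hinged at both sides at the rack's back. 0 rad: shut, its cross bar lies 4 mm over a seated plaque mould; grows as it swings up and back, to 1.7 rad (stop). Stays where it is left (stiff hinge, about 2 N at the knob).
- keeper_knob (a point): Centre of the keeper's 18 mm black ball knob, on a stem 30 mm out from the cross bar, 29 mm off the rack's middle, between two bays; 101 mm from the hinge axis.
- keeper_hinge (a point): Point on the keeper's hinge axis level with the knob; the axis runs along the rack's y.
- clover_mould: Another mould half, 69 x 87 x 21 mm, standing in its own bay; leave it.
- beaker: Clear measuring beaker, 64 mm wide, 81 mm tall, on the bench; origin at the centre of its foot, z up. Leave it.
- sprue: Black cone-shaped sprue, 38 mm wide, 52 mm tall, on the bench; origin at the centre of its foot. Leave it.

How it is judged (in metres and radians):
On the way, in this order (a step that is already met when the one before it is completed fails the run):
1. the keeper is swung back (value of joint keeper above 1.3 rad), for 0.1 s.
2. the plaque mould is fully down in the bay with the square label, with the keeper still back (value of joint keeper above 1.2 rad and y of plaque_mould_middle in the frame of slot_plaque between -0.006 and 0.006 m and x of plaque_mould_middle in the frame of slot_plaque between 0.038 and 0.055 m and z of plaque_mould_middle in the frame of slot_plaque below 0.042 m), for 0.2 s.
At the end, for the whole second after the job is handed in: The plaque mould stands at rest, on its long edge, in the square-label bay: middle within 6 mm of the slot's mid-plane, 38 to 55 mm along its floor, at most 41 mm above it, long side within 0.12 rad of the floor, thickness within 0.25 rad of square across; the keeper is shut (under 0.1 rad) (y of plaque_mould_middle in the frame of slot_plaque between -0.006 and 0.006 m and x of plaque_mould_middle in the frame of slot_plaque between 0.038 and 0.055 m and z of plaque_mould_middle in the frame of slot_plaque below 0.041 m and angle between the y axis of plaque_mould and the x axis of slot_plaque, either way round below 0.12 rad and angle between the z axis of plaque_mould and the y axis of slot_plaque, either way round below 0.25 rad and value of joint keeper below 0.1 rad and linear speed of plaque_mould below 0.02 m/s); the robot touches nothing.
It fails at once if the clover mould is moved more than 15 mm (distance of clover_mould from where it was at the start of the episode above 0.015 m).
It fails at once if the beaker is moved more than 30 mm or tipped (distance of beaker from where it was at the start of the episode above 0.03 m or angle between beaker's own z axis and vertical above 0.5 rad).
It fails at once if the sprue is moved more than 30 mm (distance of sprue from where it was at the start of the episode above 0.03 m).
It also fails if it takes over 58 s, if anything falls off the work surface, if the arm or the gripper's body presses on something with over 40 N, if the wrist force passes 120 N, or if a joint passes its speed limit or range.

## Working session

There is one attempt and no reset: what is moved stays moved. The work goes in short steps, Python scripts to look and compute and a tool call to move; the robot and the scene stay as the last step left them, time stands still between calls to the robot, and variables do not carry over. Pictures are saved under pics/ and viewed, at most 10 in all, crops included, and the job is handed in when it is done.

Besides the shell and the picture viewer there is one more tool, called after "Call:" by a JSON object that holds its "name" and its "arguments". send_rows: Moves the arm, as the interface text tells. Its arguments: {"type":"object","properties":{"series":{"type":"array"}},"required":["series"]}

```bash
mkdir -p pics; ls; cat > h.py <<'E'
import numpy as np, cv2
from cell import sensors, get_image, ctrl
def grab(n):
    d=get_image(n); np.savez('last_%s.npz'%n,**{k:np.array(v) for k,v in d.items()}); return d
def load(n): return {k:v for k,v in np.load('last_%s.npz'%n).items()}
def K(d):
    f=d['img'].shape[0]/2/np.tan(np.radians(float(d['vfov']))/2)
    return np.array([[f,0,float(d['cx'])],[0,f,float(d['cy'])],[0,0,1]]),np.array([float(d['k1']),0,0,0])
def cloud(d):
    "HxWx3 world points"
    k,dist=K(d); h,w=d['depth'].shape
    uv=np.stack(np.meshgrid(np.arange(w),np.arange(h)),-1).reshape(-1,1,2).astype(np.float64)
    n=cv2.undistortPoints(uv,k,dist,None,None,None).reshape(-1,2)
    z=d['depth'].reshape(-1,1).astype(float)
    P=np.hstack([n*z,z]); T=np.linalg.inv(d['world_to_cam'])
    W=P@T[:3,:3].T+T[:3,3]; W[z[:,0]==0]=np.nan
    return W.reshape(h,w,3)
def proj(d,p):
    k,dist=K(d);T=d['world_to_cam']
    return cv2.projectPoints(np.atleast_2d(p).astype(float),cv2.Rodrigues(T[:3,:3])[0],T[:3,3],k,dist)[0].reshape(-1,2)
def save(d,n): cv2.imwrite('pics/'+n,d['img'][...,::-1])
E
python3 - <<'E'
from h import *
a=grab('scene');b=grab('top')
for d in(a,b):print(d['vfov'],d['k1'],np.linalg.inv(d['world_to_cam'])[:3,3].round())
save(a,'s1.png');save(b,'t1.png')
print(sensors.read_state())
E
```

```text
pics
48.377080307726075 0.042910773625851405 [1117.  535.  668.]
50.287437028822694 -0.08176081388259969 [ 419.   17. 1002.]
{'clock': 0.1, 'qpos': array([-1.24879237,  0.62925169,  0.03844018,  1.51824228, -0.02698344,
        0.99626743, -0.02000157]), 'qd': array([ 2.11488278e-03, -3.39964080e-03, -4.43853400e-05, -2.95164708e-03,
        1.36491552e-03,  9.41863094e-04,  1.48886907e-03]), 'tau': array([ 3.88060071e-03, -5.64542127e+01,  1.23099916e+00, -1.93973351e+01,
        1.13340025e-02,  5.49679491e-03, -1.58518583e-05]), 'eef_pos': array([245.58259295, 601.2746137 , 247.49040978]), 'tool_rot': array([-3.13994197e+00,  2.68078979e-05,  2.75380044e+00]), 'force': array([ 0.52042961,  0.3406561 , -0.11078449]), 'torque': array([-0.02943347,  0.02054718, -0.05461349]), 'gripper_force': 0.0, 'width': 85.58553456684605}
```

View pics/s1.png

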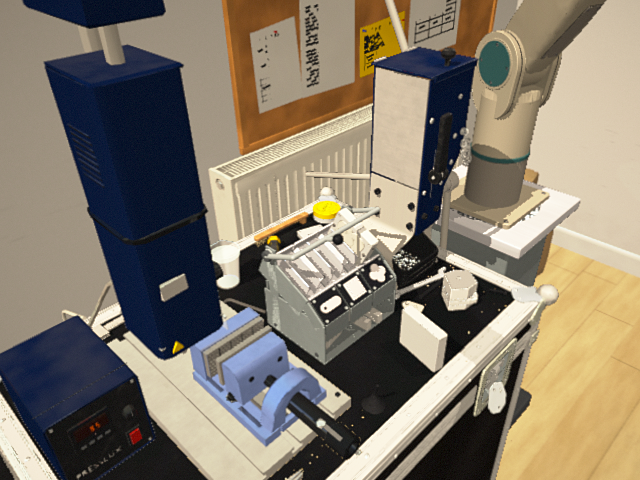

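View pics/t1.png

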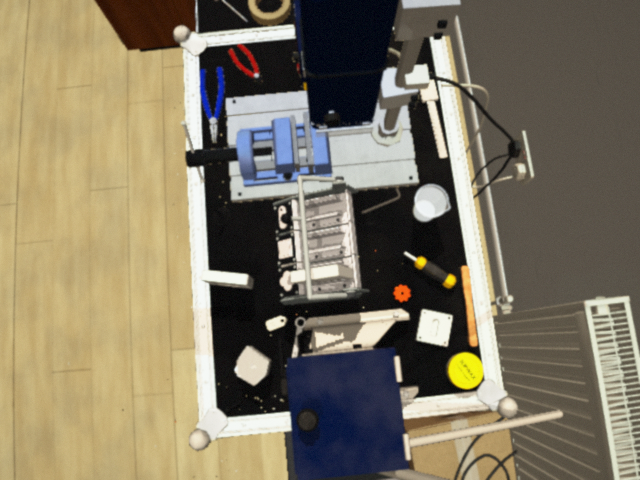

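The scene view shows the rack at about (335,285), with tag, square and clover labels from left to right. The mould is at (423,338), the keeper knob near (338,238), the sprue near (375,400) and the beaker at (228,265). The top view shows the mould at (228,279) and the rack at (320,245). Next I'll get coordinates and a zoomed crop.

```bash
python3 - <<'E'
from h import *
a=load('scene');b=load('top');A=cloud(a);B=cloud(b)
for n,C,pts in (('scene',A,[(338,238),(335,303),(358,290),(379,271),(423,338),(405,310),(445,335),(375,400),(228,265),(268,258),(378,210)]),('top',B,[(208,274),(250,282),(228,279),(322,208),(322,180),(305,240),(305,295),(284,217),(286,246),(288,278),(288,265),(430,205),(276,323),(345,185)])):
    for u,v in pts: print(n,u,v,np.round(C[v,u]))
print('origin in top',proj(b,[[0,0,0],[500,0,0],[500,300,0]]).round())
c1=cv2.resize(a['img'][190:370,230:470],None,fx=3.3,fy=3.3,interpolation=cv2.INTER_CUBIC)
c2=cv2.resize(b['img'][160:340,180:420],None,fx=3.3,fy=3.3,interpolation=cv2.INTER_CUBIC)
cv2.imwrite('pics/s1c.png',c1[:600,:800,::-1]);cv2.imwrite('pics/t1c.png',c2[:600,:800,::-1])
E
```

```text
scene 338 238 [620.  68. 213.]
scene 335 303 [640.  80. 103.]
scene 358 290 [587.  83. 100.]
scene 379 271 [527.  78. 104.]
scene 423 338 [561. 201.  51.]
scene 405 310 [551. 155.  77.]
scene 445 335 [553. 234.  74.]
scene 375 400 [688. 208.  17.]
scene 228 265 [ 666. -178.   61.]
scene 268 258 [689. -22. 168.]
scene 378 210 [493.  42. 197.]
top 208 274 [559. 219.  75.]
top 250 282 [541. 148.  38.]
top 228 279 [546. 183.  73.]
top 322 208 [652.  -0. 112.]
top 322 180 [683.  -4. 181.]
top 305 240 [579.  34. 200.]
top 305 295 [499.  44. 121.]
top 284 217 [617.  63. 215.]
top 286 246 [590.  70. 109.]
top 288 278 [533.  72. 106.]
top 288 265 [569.  75.  23.]
top 430 205 [ 648. -204.   73.]
top 276 323 [461. 108.   6.]
top 345 185 [676. -42. 162.]
origin in top [[357. 571.]
 [330. 298.]
 [177. 312.]]
```

View pics/s1c.png

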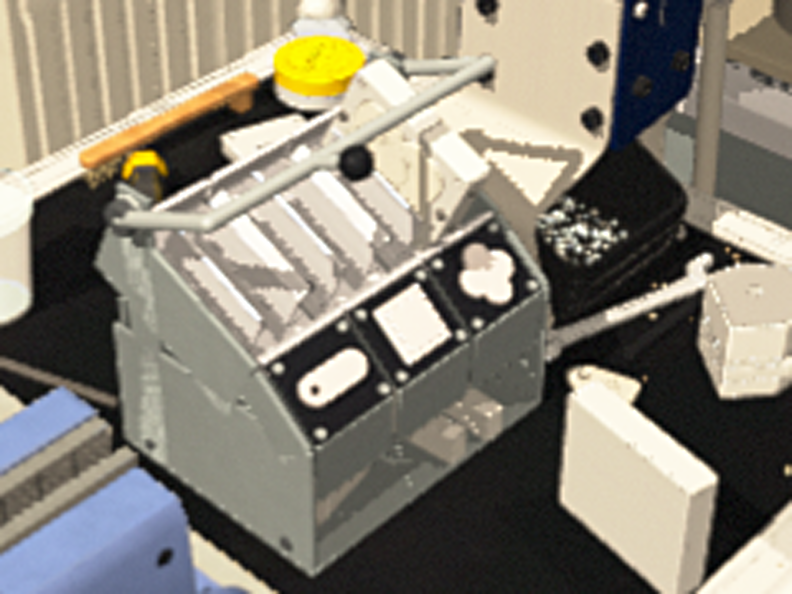

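View pics/t1c.png

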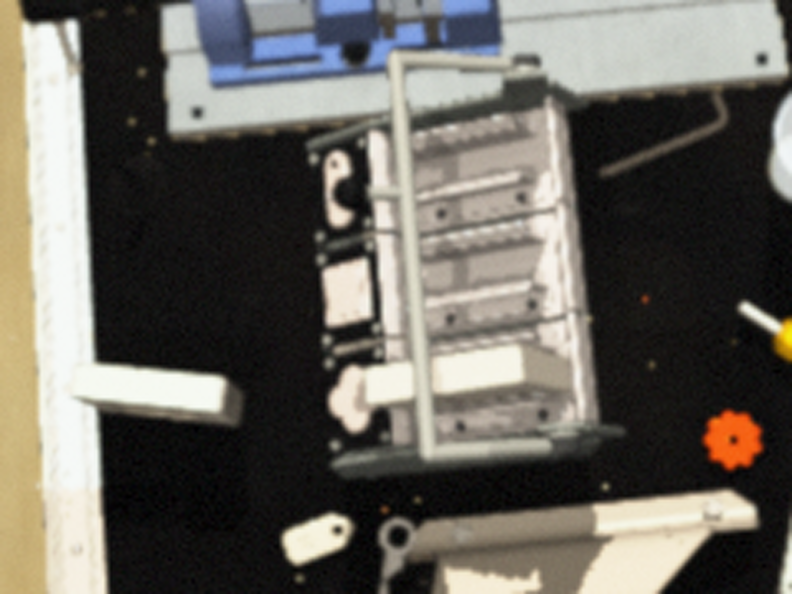

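Square bay confirmed as the middle one, and the rack front faces world +y. The knob is at crop (355,162) in the scene view and crop (350,190) in the top view. Next come precise fits.

```bash
python3 - <<'E'
from h import *
a=load('scene');b=load('top');A=cloud(a);B=cloud(b)
def box(C,lo,hi): return np.all((C>lo)&(C<hi),axis=-1)
# mould top
for n,C in(('scene',A),('top',B)):
    m=box(C,[515,120,70],[590,250,84]); P=C[m]
    r=cv2.minAreaRect(P[:,:2].astype(np.float32)); print('mould',n,len(P),np.round(r[0],1),np.round(r[1],1),round(r[2],1),'z',np.median(P[:,2]).round(1))
    # cross bar pts: y from 15..50, z 190-212
    m=box(C,[480,10,188],[690,55,215]);P=C[m]
    l=cv2.fitLine(P.astype(np.float32),cv2.DIST_HUBER,0,.01,.01).ravel(); print('bar',n,len(P),l.round(3),P.min(0).round(),P.max(0).round())
    g=[a,b][n=='top']['img'].astype(int).max(-1)
    m=box(C,[600,45,195],[640,85,230]); Q=C[m&(g<70)]; 
    print('knob',n,len(Q),np.median(Q,0).round(1),Q.min(0).round(),Q.max(0).round())
    # sphere fit r=9
    from scipy.optimize import least_squares
    s=least_squares(lambda c:np.linalg.norm(Q-c,axis=1)-9,Q.mean(0)-[0,0,5],loss='soft_l1');print('  ball',s.x.round(1),np.abs(s.fun).mean().round(2))
    # white samples on label plates
    sat=[a,b][n=='top']['img'].astype(int)
    m=box(C,[480,50,85],[680,100,130])&(sat.min(-1)>150)
    k,lab,st,ce=cv2.connectedComponentsWithStats(m.astype(np.uint8))
    for i in range(1,k):
        if st[i,4]>40:
            P=C[lab==i]; print('label',n,st[i],P.mean(0).round(1),P.min(0).round(),P.max(0).round())
# vertical x-z planes: rack side front panel plane from scene
E
```

```text
mould scene 546 [551.  192.1] [87.5 21.4] 77.3 z 76.3
bar scene 625 [ 1.00000e+00 -7.00000e-03 -3.00000e-03  5.96841e+02  3.90100e+01
  1.98660e+02] [487.  10. 188.] [690.  55. 207.]
knob scene 82 [621.4  67.5 212.7] [613.  60. 203.] [626.  73. 218.]
  ball [616.3  64.2 208. ] 0.67
label scene [305 265  59  36 166] [614.8  54.5 116.8] [543.  50. 113.] [680.  58. 120.]
label scene [370 264  16  18 207] [530.8  77.6 102.6] [512.  64.  91.] [548.  91. 114.]
label scene [343 276  24  24 307] [589.4  76.5 102.7] [571.  61.  91.] [605.  90. 114.]
label scene [320 296  21  17 201] [646.3  76.2 102.8] [625.  67.  96.] [666.  83. 109.]
mould top 497 [550.8 189.7] [85.6 19.8] 78.5 z 76.1
bar top 877 [ 1.00000e+00 -7.00000e-03  0.00000e+00  5.84593e+02  3.41220e+01
  1.99679e+02] [484.  10. 188.] [690.  54. 213.]
knob top 77 [614.4  59.7 214.4] [608.  53. 205.] [623.  68. 220.]
  ball [616.9  61.4 208.1] 0.76
label top [279 206   7  22  82] [647.4  74.  102.9] [626.  67.  97.] [666.  80. 110.]
label top [294 231   5  31  76] [586.9  52.1 116.8] [560.  50. 113.] [614.  54. 120.]
label top [278 239  15  19 227] [587.4  73.  103.9] [572.  61.  89.] [604.  86. 116.]
label top [280 271  12  19 145] [529.6  76.2 101.9] [514.  67.  91.] [546.  88. 111.]
```

```bash
python3 - <<'E'
from h import *
a=load('scene');b=load('top');A=cloud(a);B=cloud(b)
for n,C in(('scene',A),('top',B)):
  for nm,lo,hi in(('sq',582,595),('tag',640,653),('clover',522,540)):
    m=(C[...,0]>lo)&(C[...,0]<hi)&(C[...,1]>-90)&(C[...,1]<105)&(C[...,2]>40);P=C[m]
    print(n,nm,' '.join(f'{y0}:{np.median(q[:,2]):.0f}[{q[:,2].min():.0f},{q[:,2].max():.0f}]' for y0 in range(-90,105,5) if len(q:=P[(P[:,1]>=y0)&(P[:,1]<y0+5)])))
E
echo
```

```text
scene sq -45:137[130,151] -40:149[132,152] 20:101[101,102] 25:101[98,106] 30:99[98,102] 35:200[99,202] 40:198[194,201] 45:110[106,114] 50:117[115,118] 55:115[111,119] 60:111[110,114] 65:110[109,113] 70:107[103,112] 75:103[100,107] 80:99[93,102] 85:92[82,98] 90:69[47,89]
scene tag -55:45[45,45] -50:47[40,50] -45:147[131,151] -40:149[132,151] -10:119[119,119] 5:113[113,113] 10:110[110,110] 20:103[102,104] 25:100[99,103] 30:99[97,200] 35:200[100,201] 40:197[194,200] 45:107[106,107] 50:117[111,118] 55:114[109,120] 60:109[105,114] 65:107[104,109] 70:105[101,108] 75:102[92,104] 80:95[90,103] 85:88[77,93] 90:67[47,88]
scene clover -50:134[133,135] -45:140[132,151] -40:149[131,152] -35:142[138,149] -30:154[145,158] -25:158[150,171] -20:164[152,186] -15:177[158,194] -10:182[159,195] -5:185[150,194] 0:185[140,193] 5:179[136,189] 10:164[134,189] 15:150[132,185] 20:156[131,177] 25:162[98,179] 30:158[98,200] 35:160[98,201] 40:161[90,202] 45:144[110,171] 50:143[107,169] 55:140[109,166] 60:149[107,164] 65:115[106,162] 70:108[104,112] 75:104[99,107] 80:98[90,104] 85:93[85,99] 90:70[47,93]
top sq -55
[... 705 characters left out ...]
[102,110] 20:102[98,105] 25:101[97,198] 30:200[98,202] 35:199[195,202] 40:109[106,118] 45:114[112,117] 50:117[112,120] 55:112[108,114] 60:107[105,108] 65:108[108,108] 70:105[103,108] 75:100[98,104] 80:91[88,93] 85:87[85,90]
top clover -55:136[133,138] -50:144[137,150] -45:150[130,154] -40:140[132,147] -35:152[146,158] -30:162[158,171] -25:174[164,180] -20:184[178,191] -15:193[189,195] -10:193[190,195] -5:190[187,194] 0:188[185,191] 5:187[183,190] 10:183[180,185] 15:181[177,183] 20:178[176,182] 25:177[172,179] 30:199[173,204] 35:199[196,203] 40:169[166,172] 45:166[164,171] 50:165[162,168] 55:161[110,165] 60:160[109,163] 65:107[104,156] 70:105[101,110] 75:101[97,107] 80:96[86,100] 85:89[83,96]
```

```bash
python3 - <<'E'
from h import *
a=load('scene');b=load('top');A=cloud(a);B=cloud(b)
for n,C in(('scene',A),('top',B)):
    m=(C[...,0]>150)&(C[...,0]<500)&(C[...,1]>-250)&(C[...,1]<350)&(C[...,2]>60);P=C[m]
    for zl in range(60,700,60):
        q=P[(P[:,2]>=zl)&(P[:,2]<zl+60)]
        if len(q)>20: print(n,zl,len(q),np.percentile(q,2,axis=0).round(),np.percentile(q,98,axis=0).round())
for uv in((320,360),(390,360),(390,450),(305,450),(440,180),(345,70),(300,90),(410,100)): print(uv,B[uv[1],uv[0]].round())
for uv in((130,90),(70,60),(180,60),(90,10),(245,330),(330,420)): print('s',uv,A[uv[1],uv[0]].round())
E
```

```text
scene 60 1875 [ 240. -232.   63.] [499.  83. 119.]
scene 120 2314 [239. -51. 121.] [493.  64. 179.]
scene 180 2387 [257. -52. 181.] [492.  84. 239.]
scene 240 3007 [282. -51. 241.] [403.  82. 299.]
scene 300 3347 [281. -51. 302.] [403.  81. 359.]
scene 360 4568 [ 245. -118.  362.] [404.  68. 410.]
scene 420 416 [ 237. -160.  421.] [350.  59. 469.]
top 60 2769 [ 233. -239.   68.] [496.  65. 115.]
top 120 371 [401. -60. 121.] [499.  52. 180.]
top 180 334 [380. -48. 181.] [498.  83. 237.]
top 240 132 [232. -59. 241.] [400.  78. 299.]
top 300 460 [235. -95. 302.] [379.  79. 357.]
top 360 13469 [273. -60. 405.] [401.  62. 410.]
top 420 446 [326.  34. 427.] [349.  56. 436.]
(320, 360) [398.  25. 408.]
(390, 360) [390. -54. 408.]
(390, 450) [293. -42. 406.]
(305, 450) [302.  51. 408.]
(440, 180) [ 717. -249.    2.]
(345, 70) [799. -50. 329.]
(300, 90) [947.  19.   1.]
(410, 100) [ 805. -167.  200.]
s (130, 90) [869.   9. 491.]
s (70, 60) [882. -93. 504.]
s (180, 60) [ 442. -607.  320.]
s (90, 10) [877. -20. 564.]
s (245, 330) [777.  19.  98.]
s (330, 420) [789. 212.  69.]
```

Geometry: square slot at x≈588 with its corner at y≈39, z 95. Knob at (616.6, 63, 208), hinge near y −30, z 168. Mould at (551, 191) with its long side heading 78°. Now to move toward the knob.

Call:
{"name": "send_rows", "arguments": {"series": [[85,[0.38,-0.56,0.08],[0,0,-0.85]],[85,[0.38,-0.56,0.08],[0,0,-0.85]],[85,[0.38,-0.56,0.08],[0,0,-0.85]],[85,[0.38,-0.56,0.08],[0,0,-0.85]],[85,[0.38,-0.56,0.08],[0,0,-0.85]],[85,[0.38,-0.56,0.08],[0,0,-0.85]],[85,[0.38,-0.56,0.08],[0,0,-0.85]],[85,[0.38,-0.56,0.08],[0,0,-0.85]]]}}

```text
clock: 1.1
eef_pos: [428.6, 331.7, 286.6]
tool_rot: [-3.141, -0.0, 2.158]
force: [0.5, 1.0, -0.6]
width: 84.9
gripper_force: 0.0
```

Call:
{"name": "send_rows", "arguments": {"series": [[60,[0.4,-0.56,0],[0,0,-0.84]],[45,[0.4,-0.56,0],[0,0,-0.84]],[45,[0.4,-0.56,0],[0,0,-0.84]],[45,[0.39,-0.56,0],[0,0,-0.84]],[45,[0.39,-0.56,0],[0,0,-0.84]],[45,[0.39,-0.56,0],[0,0,-0.84]],[45,[0.39,-0.56,0],[0,0,-0.84]],[45,[0.39,-0.56,0],[0,0,-0.84]]]}}

```text
clock: 2.1
eef_pos: [617.5, 63.2, 286.3]
tool_rot: [-3.141, -0.0, 1.572]
force: [1.1, -0.2, 0.1]
width: 45.2
gripper_force: 0.0
```

```bash
python3 - <<'E'
from h import *
d=grab('wrist');save(d,'w1.png');C=cloud(d)
print(sensors.read_state()['eef_pos'],sensors.read_state()['tool_rot'],np.linalg.inv(d['world_to_cam'])[:3,3].round())
print(proj(d,[[616.6,63,208],[588,39,95],[588,50,118]]).round())
E
```

```text
[620.45842105  55.99543458 286.53019088] [3.13853343 0.0058426  1.56266151] [617. 140. 412.]
[[325. 253.]
 [297. 236.]
 [294. 232.]]
```

View pics/w1.png

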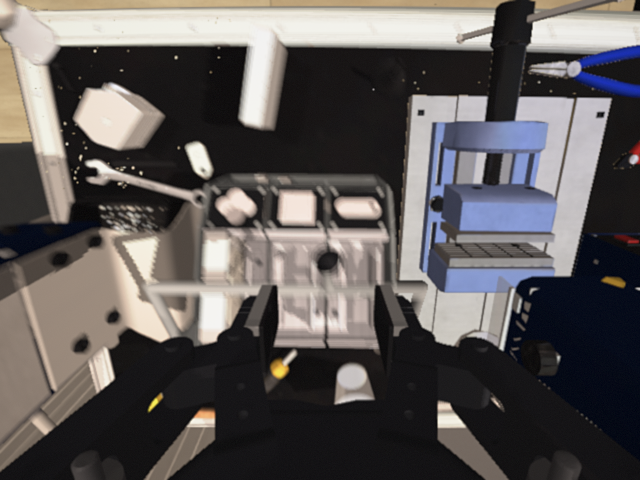

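The wrist view is slightly blurred. It shows the knob at (327,260), midway between the fingers, and the labels in order clover (237,203), square (297,207), tag (357,207). I'll let the arm settle and re-measure the knob and slot.

Call:
{"name": "send_rows", "arguments": {"series": [[45,[0,0,0],[0,0,0]],[45,[0,0,0],[0,0,0]]]}}

```text
clock: 2.4
eef_pos: [616.5, 65.6, 286.3]
tool_rot: [-3.14, -0.001, 1.576]
force: [-0.2, 0.8, -0.0]
width: 45.1
gripper_force: 0.0
```

```bash
python3 - <<'E'
from h import *
from scipy.optimize import least_squares
d=grab('wrist');C=cloud(d);s=sensors.read_state();print(s['eef_pos'],s['tool_rot'])
def box(C,lo,hi): return np.all((C>lo)&(C<hi),axis=-1)
g=d['img'].astype(int)
Q=C[box(C,[600,45,195],[640,85,225])&(g.max(-1)<90)]
r=least_squares(lambda c:np.linalg.norm(Q-c,axis=1)-9,Q.mean(0)-[0,0,5],loss='soft_l1');print('ball',len(Q),r.x.round(1),np.abs(r.fun).mean().round(2))
P=C[box(C,[520,20,190],[600,55,212])];print('bar',cv2.fitLine(P.astype(np.float32),cv2.DIST_HUBER,0,.01,.01).ravel().round(3))
m=box(C,[480,50,85],[680,100,130])&(g.min(-1)>150)
k,lab,st,ce=cv2.connectedComponentsWithStats(m.astype(np.uint8))
for i in range(1,k):
    if st[i,4]>150: P=C[lab==i]; print('label',st[i],((P.min(0)+P.max(0))/2).round(1),P.min(0).round(),P.max(0).round())
for nm,lo,hi in(('sq',582,595),('clover',522,540)):
    m=(C[...,0]>lo)&(C[...,0]<hi)&(C[...,1]>-90)&(C[...,1]<105)&(C[...,2]>40)&(C[...,2]<215);P=C[m]
    print(nm,' '.join(f'{y0}:{np.median(q[:,2]):.0f}[{q[:,2].min():.0f},{q[:,2].max():.0f}]' for y0 in range(-90,105,5) if len(q:=P[(P[:,1]>=y0)&(P[:,1]<y0+5)])))
# profile across square slot at fin-top level: rows at y~10
for yy in (40,10,0):
    m=(abs(C[...,1]-yy)<3)&(C[...,0]>545)&(C[...,0]<630)&(C[...,2]<190);P=C[m]
    print('x-prof y',yy,' '.join(f'{x0}:{np.median(q[:,2]):.0f}' for x0 in range(545,630,3) if len(q:=P[(P[:,0]>=x0)&(P[:,0]<x0+3)])))
# rack yaw: lip top edge line
P=C[box(C,[500,46,114],[680,58,122])];l=cv2.fitLine(P[:,:2].astype(np.float32),cv2.DIST_HUBER,0,.01,.01).ravel();print('lip',len(P),l.round(3))
P=C[box(C,[515,-25,178],[550,60,198])];r=cv2.minAreaRect(P[:,:2].astype(np.float32));print('clover top',r)
cv2.imwrite('pics/w2c.png',cv2.resize(d['img'][150:360,180:430],None,fx=2.8,fy=2.8,interpolation=cv2.INTER_CUBIC)[...,::-1])
E
```

```text
[616.47264099  65.85553695 286.39360378] [-3.14049801e+00 -1.10048825e-03  1.57631950e+00]
ball 551 [616.   61.2 208.2] 0.36
bar [ 1.00000e+00  0.00000e+00 -1.00000e-03  5.57146e+02  3.60170e+01
  1.99560e+02]
label [217 190  37  32 700] [529.7  74.5 103. ] [513.  62.  91.] [547.  87. 115.]
label [ 279  192   34   31 1013] [587.2  72.7 102.2] [571.  60.  91.] [603.  86. 113.]
label [335 200  44  16 581] [645.   72.9 103.3] [625.  66.  97.] [665.  79. 109.]
label [266 230  59   5 247] [587.3  52.3 117. ] [560.  50. 115.] [614.  54. 119.]
label [328 231  59   5 222] [644.9  52.  117.1] [618.  50. 115.] [672.  54. 119.]
sq -50:135[133,151] -45:145[130,152] -40:130[128,132] -35:128[125,130] -30:126[123,128] -25:124[121,126] -20:121[119,124] -15:119[117,121] -5:113[112,114] 0:112[110,114] 5:110[107,111] 10:107[104,110] 15:105[103,107] 20:102[99,106] 25:100[97,103] 30:199[96,202] 35:198[95,201] 40:107[103,112] 45:115[113,117] 50:117[113,119] 55:112[109,115] 60:111[109,113] 65:109[106,111] 70:105[102,109] 75:101[97,105] 80:97[92,100] 85:85[53,94]
clover -15:194[140,195] -10:191[135,195] -5:
[... 434 characters left out ...]
:101 596:104 599:126 602:130 605:102 608:102 611:98 614:4 617:51 620:103 623:101 626:129 629:129
x-prof y 10 545:111 548:111 551:108 554:108 557:108 560:108 563:110 569:141 572:125 575:110 578:108 581:108 584:108 587:108 590:108 593:108 596:109 599:138 602:110 605:111 608:111 614:3 617:3 620:110 623:111 626:111
x-prof y 0 545:114 548:114 551:112 554:111 557:112 560:112 563:112 572:143 575:113 578:112 581:112 584:112 587:113 590:112 593:113 596:142 599:145 602:149 605:114 608:113 611:4 614:3 620:113 623:114 626:148 629:147
lip 1378 [ 1.00000e+00 -1.80000e-02  5.94533e+02  5.21050e+01]
clover top ((532.467041015625, 12.59434700012207), (53.21217346191406, 34.40739822387695), 89.59129333496094)
```

View pics/w2c.png

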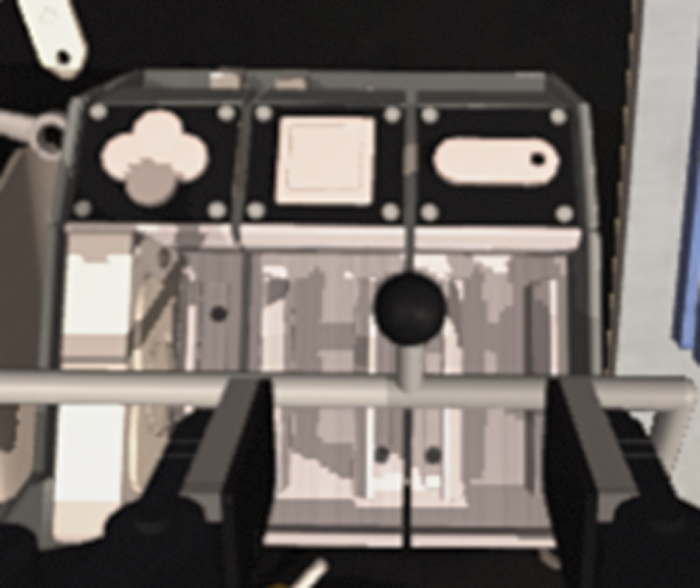

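Call:
{"name": "send_rows", "arguments": {"series": [[45,[0,-0.06,-0.33],[0,0,0]],[45,[0,0,-0.45],[0,0,0]],[45,[0,0,-0.35],[0,0,0]],[45,[0,0,-0.1],[0,0,0]],[20,[0,0,0],[0,0,0]],[0,[0,0,0],[0,0,0]],[0,[0,0,0],[0,0,0]],[0,[0,0,0],[0,0,0]]]}}

```text
clock: 3.45
eef_pos: [616.7, 61.3, 213.3]
tool_rot: [-3.141, -0.001, 1.574]
force: [-3.5, 1.9, 1.6]
width: 14.5
gripper_force: 58.5
```

The ball is gripped. Next I swing it back along the arc.

Call:
{"name": "send_rows", "arguments": {"series": [[0,[0,-0.075,0.15],[0,0,0]],[0,[0,-0.09,0.143],[0,0,0]],[0,[0,-0.104,0.133],[0,0,0]],[0,[0,-0.116,0.122],[0,0,0]]]}}

```text
clock: 3.95
eef_pos: [616.7, 27.1, 244.5]
tool_rot: [-3.141, 0.015, 1.569]
force: [-2.3, -24.0, -18.2]
width: 5.1
gripper_force: 29.8
```

```bash
python3 - <<'E'
from h import *
d=grab('scene');C=cloud(d);s=sensors.read_state();print(s['eef_pos'],s['force'],s['torque'],s['width'])
cv2.imwrite('pics/s2c.png',cv2.resize(d['img'][120:330,230:470],None,fx=2.8,fy=2.8,interpolation=cv2.INTER_CUBIC)[...,::-1])
E
```

```text
[616.57183123  24.76101    245.37457653] [-0.6495211  -5.5987498  -2.27224595] [-0.72268709  0.16678874  0.04400091] 0.5718116407171577
```

View pics/s2c.png

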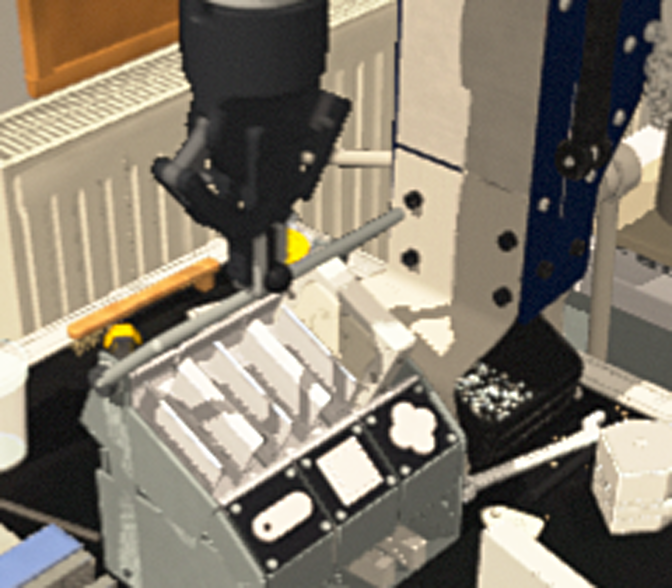

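The fingers slipped off. The ball now sits on the +y side of the closed fingers at crop (277,277), with the keeper partly raised. I'll measure the ball from both cameras.

```bash
python3 - <<'E'
from h import *
from scipy.optimize import least_squares
for n in('scene','wrist'):
    d=grab(n);C=cloud(d);g=d['img'].astype(int).max(-1)
    m=np.all((C>[600,30,195])&(C<[640,90,270]),axis=-1)&(g<90);Q=C[m]
    print(n,len(Q),Q.min(0).round(),Q.max(0).round())
    if n=='scene':
        k,lab,st,ce=cv2.connectedComponentsWithStats(m.astype(np.uint8)); print(st[1:],[C[lab==i].mean(0).round() for i in range(1,k)])
    r=least_squares(lambda c:np.linalg.norm(Q-c,axis=1)-9,np.median(Q,0)-[0,0,5],loss='soft_l1',f_scale=.5);print('ball',r.x.round(1),np.abs(r.fun).mean().round(2))
    B=C[np.all((C>[540,-20,180])&(C<[590,60,260]),axis=-1)]
    if len(B): print('bar',np.median(B,0).round(1))
E
```

```text
scene 225 [608.  30. 226.] [632.  56. 270.]
[[323 197  12  28 140]
 [315 201   8  19  85]] [array([619.,  45., 245.]), array([628.,  34., 254.])]
ball [623.2  40.9 248.2] 5.24
bar [563.   27.2 217.8]
wrist 2777 [601.  30. 230.] [632.  55. 270.]
ball [616.4  41.  247.5] 5.43
bar [564.9  25.3 216.7]
```

Call:
{"name": "send_rows", "arguments": {"series": [[0,[0,0,0.35],[0,0,0]],[0,[0,0,0.35],[0,0,0]],[0,[0,0.45,0],[0,0,0]],[0,[0,0.4,0],[0,0,0]],[0,[0,0,0],[0,0,0]],[0,[0,0,0],[0,0,0]]]}}

```text
clock: 4.85
eef_pos: [618.1, 86.1, 288.6]
tool_rot: [3.139, 0.002, 1.572]
force: [-0.2, -0.3, -0.5]
width: 0.0
gripper_force: 0.0
```

```bash
python3 - <<'E'
from h import *
from scipy.optimize import least_squares
print(sensors.read_state()['eef_pos'])
for n in('scene','wrist','top'):
    d=grab(n);C=cloud(d);g=d['img'].astype(int).max(-1)
    m=np.all((C>[600,15,190])&(C<[640,90,255]),axis=-1)&(g<90);Q=C[m]
    if len(Q)<15: print(n,len(Q)); continue
    r=least_squares(lambda c:np.linalg.norm(Q-c,axis=1)-9,np.median(Q,0)-[0,0,5],loss='soft_l1',f_scale=.5);print(n,len(Q),Q.min(0).round(),Q.max(0).round(),'ball',r.x.round(1),np.abs(r.fun).mean().round(2))
E
```

```text
[618.0759858   86.06989933 288.62041326]
scene 89 [612.  43. 220.] [626.  61. 239.] ball [616.3  51.1 229. ] 0.82
wrist 0
top 100 [608.  40. 223.] [624.  58. 240.] ball [616.8  49.  229.1] 0.72
```

Call:
{"name": "send_rows", "arguments": {"series": [[0,[-0.02,-0.13,-0.3],[0,0,0]],[0,[0,0,-0.4],[0,0,0]],[0,[0,0,-0.2],[0,0,0]],[0,[0,-0.13,0],[0,0,0]],[0,[0,-0.094,0.112],[0,0,0]],[0,[0,-0.104,0.104],[0,0,0]],[0,[0,-0.112,0.094],[0,0,0]],[0,[0,-0.12,0.084],[0,0,0]]]}}

```text
clock: 6.0
eef_pos: [616.2, 49.3, 259.0]
tool_rot: [3.14, -0.004, 1.576]
force: [-1.3, 6.9, 4.0]
width: -0.1
gripper_force: 3.2
```

Call:
{"name": "send_rows", "arguments": {"series": [[0,[0,-0.127,0.073],[0,0,0]],[0,[0,-0.133,0.062],[0,0,0]],[0,[0,-0.138,0.05],[0,0,0]],[0,[0,-0.142,0.038],[0,0,0]],[0,[0,-0.145,0.025],[0,0,0]],[0,[0,-0.146,0.013],[0,0,0]],[0,[0,-0.147,0],[0,0,0]],[0,[0,-0.146,-0.013],[0,0,0]]]}}

```text
clock: 7.0
eef_pos: [615.8, -21.3, 272.1]
tool_rot: [-3.141, 0.0, 1.574]
force: [-0.2, 1.6, 0.4]
width: -0.2
gripper_force: 0.7
```

Call:
{"name": "send_rows", "arguments": {"series": [[0,[0,-0.145,-0.025],[0,0,0]],[0,[0,-0.142,-0.038],[0,0,0]],[0,[0,-0.138,-0.05],[0,0,0]],[0,[0,-0.133,-0.062],[0,0,0]],[0,[0,-0.08,-0.04],[0,0,0]],[0,[0,-0.05,0],[0,0,0]],[0,[0,0,0],[0,0,0]]]}}

```text
clock: 7.88
eef_pos: [616.3, -54.7, 260.0]
tool_rot: [-3.141, -0.01, 1.578]
force: [-3.6, 13.4, 8.4]
width: 0.2
gripper_force: 7.4
```

```bash
python3 - <<'E'
from h import *
print(sensors.read_state()['eef_pos'])
d=grab('top');C=cloud(d);e=grab('scene');E=cloud(e)
for n,K_ in(('top',C),('scene',E)):
    B=K_[np.all((K_>[520,-80,205])&(K_<[580,60,260]),axis=-1)]
    if len(B): p=np.median(B,0); print(n,len(B),p.round(1),'bar angle',np.degrees(np.arctan2(p[2]-168,p[1]+30)).round(1))
cv2.imwrite('pics/s3c.png',cv2.resize(e['img'][120:330,230:470],None,fx=2.8,fy=2.8,interpolation=cv2.INTER_CUBIC)[...,::-1])
E
```

```text
[616.26678852 -54.71550324 260.00870022]
scene 148 [550.1 -55.5 233.6] bar angle 111.3
```

View pics/s3c.png

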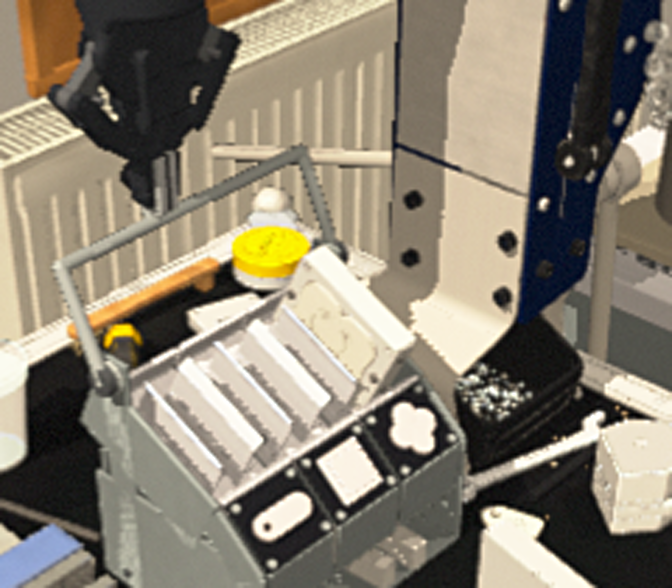

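The keeper is swung back to about 1.5 rad: the bar runs from crop (65,268) to (300,150), well behind the bays. Now over to the mould.

Call:
{"name": "send_rows", "arguments": {"series": [[0,[0,0.3,0.3],[0,0,0]],[30,[0,0.6,0.2],[0,0,0]],[60,[-0.15,0.7,0],[0,0,0]],[60,[-0.3,0.7,0],[0,0,-0.62]],[60,[-0.3,0.7,-0.3],[0,0,-0.62]],[60,[-0.34,0.6,-0.6],[0,0,-0.62]],[60,[0,0.4,-0.7],[0,0,-0.62]],[60,[0,0.1,-0.5],[0,0,0]]]}}

```text
clock: 8.98
eef_pos: [549.9, 186.6, 162.2]
tool_rot: [-3.141, 0.0, 1.361]
force: [-0.2, -0.3, 0.4]
width: 60.1
gripper_force: 0.0
```

Call:
{"name": "send_rows", "arguments": {"series": [[60,[0,0,0],[0,0,0]],[60,[0,0,0],[0,0,0]]]}}

```text
clock: 9.22
eef_pos: [551.8, 183.4, 164.8]
tool_rot: [3.139, -0.0, 1.356]
force: [-0.7, -0.4, 0.7]
width: 60.1
gripper_force: 0.0
```

```bash
python3 - <<'E'
from h import *
s=sensors.read_state();print(s['eef_pos'],s['tool_rot'],np.degrees(s['tool_rot'][2]))
for n in('scene','top','wrist'):
    C=cloud(grab(n))
    P=C[np.all((C>[505,120,68])&(C<[600,250,84]),axis=-1)]
    if len(P)<50: print(n,len(P)); continue
    r=cv2.minAreaRect(P[:,:2].astype(np.float32)); print(n,len(P),np.round(r[0],1),np.round(r[1],1),round(r[2],1),np.median(P[:,2]).round(1))
e=load('scene');E=cloud(e)
B=E[np.all((E>[520,-110,205])&(E<[580,60,260]),axis=-1)];p=np.median(B,0);print(len(B),p.round(1),np.degrees(np.arctan2(p[2]-168,p[1]+30)).round(1))
E
```

```text
[551.81243293 183.41058424 164.78594106] [ 3.13921882e+00 -1.13762446e-04  1.35645712e+00] 77.71926785068115
scene 596 [551.6 192.8] [85.6 21.9] 77.2 76.1
top 296 [547.3 173.4] [52.2 19.3] 78.5 76.1
wrist 3385 [550.1 189.9] [86.  19.2] 78.3 76.4
145 [549.7 -55.  233.6] 110.9
```

Call:
{"name": "send_rows", "arguments": {"series": [[60,[-0.02,0.12,-0.4],[0,0,0.06]],[60,[0,0,-0.6],[0,0,0]],[60,[0,0,-0.5],[0,0,0]],[60,[0,0,-0.25],[0,0,0]],[60,[0,0,0],[0,0,0]],[60,[0,0,0],[0,0,0]]]}}

```text
clock: 10.12
eef_pos: [550.4, 191.6, 59.7]
tool_rot: [3.14, -0.001, 1.362]
force: [-0.8, 0.0, -0.5]
width: 59.9
gripper_force: 0.0
```

Call:
{"name": "send_rows", "arguments": {"series": [[30,[0,0,0],[0,0,0]],[15,[0,0,0],[0,0,0]],[0,[0,0,0],[0,0,0]],[0,[0,0,0],[0,0,0]],[0,[0,0,0],[0,0,0]],[0,[0,0,0.3],[0,0,0]],[0,[0,0,0.4],[0,0,0]],[0,[0,0,0.4],[0,0,0]]]}}

```text
clock: 11.12
eef_pos: [549.1, 191.3, 125.6]
tool_rot: [-3.141, 0.0, 1.363]
force: [0.2, -0.4, -1.8]
width: 18.2
gripper_force: 58.8
```

Call:
{"name": "send_rows", "arguments": {"series": [[0,[0.2,0,0.45],[0,0,0.75]],[0,[0.2,-0.1,0.45],[0,0,0.75]],[0,[0.23,-0.3,0.45],[0,0,0.74]],[0,[0,-0.4,0.35],[-1,0.01,0]],[0,[0,-0.5,0],[-1,0.01,0]],[0,[0,-0.5,0],[-1,0.01,0]],[0,[0,-0.36,0],[-1,0.01,0]],[0,[0,-0.2,0],[-1,0.01,0]]]}}

```text
clock: 12.12
eef_pos: [586.7, 48.4, 227.4]
tool_rot: [3.14, 0.439, 1.555]
force: [0.9, 0.4, -2.9]
width: 18.2
gripper_force: 59.1
```

Call:
{"name": "send_rows", "arguments": {"series": [[0,[0,0,0],[0,0,0]],[0,[0,0,0],[0,0,0]],[0,[0,0,0],[0,0,0]]]}}

```text
clock: 12.5
eef_pos: [587.3, 49.7, 227.0]
tool_rot: [3.14, 0.435, 1.557]
force: [-0.2, -0.6, -3.4]
width: 18.2
gripper_force: 59.1
```

```bash
python3 - <<'E'
from h import *
from scipy.spatial.transform import Rotation as R
s=sensors.read_state();M=R.from_euler('xyz',s['tool_rot']).as_matrix();print(s['eef_pos'].round(1));print(M.round(3))
ex=np.array([-.0109,-.9063,.4226]);ez=np.array([.005,.4226,.9063]);ey=np.cross(ez,ex)
def slot(p): p=np.asarray(p)-[587.3,39,95]; return np.stack([p@ex,p@ey,p@ez],-1)
print('TCP in slot',slot(s['eef_pos']).round(1))
for n in('scene','top','wrist'):
    d=grab(n);C=cloud(d);S=slot(C);g=d['img'].min(-1)
    # mould cloud: above fins, bright
    m=(abs(S[...,1])<16)&(S[...,2]>55)&(S[...,2]<150)&(S[...,0]>-10)&(S[...,0]<105)&(g>110)
    P=S[m];print(n,len(P),np.percentile(P,[1,99],axis=0).round(1) if len(P) else '')
e=load('scene');cv2.imwrite('pics/s4c.png',cv2.resize(e['img'][120:330,230:470],None,fx=2.8,fy=2.8,interpolation=cv2.INTER_CUBIC)[...,::-1])
E
```

```text
[587.3  49.7 227. ]
[[ 0.013  1.    -0.004]
 [ 0.907 -0.013 -0.421]
 [-0.421  0.002 -0.907]]
TCP in slot [ 4.610e+01 -1.000e-01  1.241e+02]
scene 1397 [[  2.7  -9.   67.4]
 [ 87.3  11.6 143.8]]
top 623 [[ 40.   -9.8  68. ]
 [ 91.7  12.6 143.4]]
wrist 8372 [[  5.5  -9.7 138. ]
 [ 75.2   8.8 142.4]]
```

View pics/s4c.png

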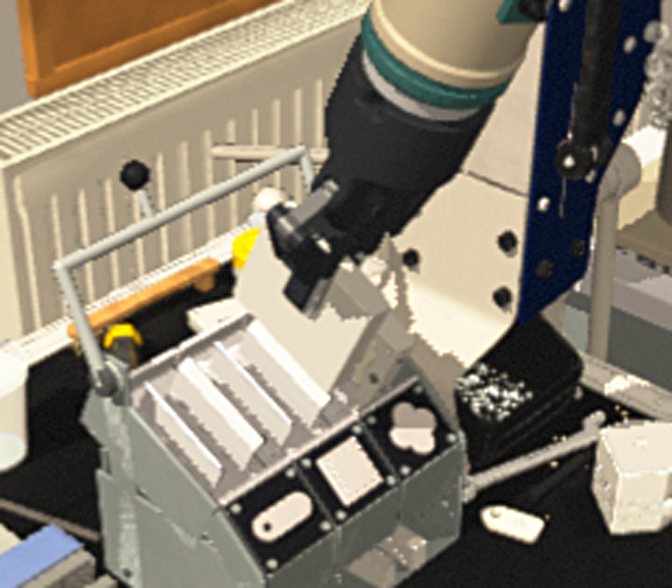

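The mould is lined up over the square bay to within about 1 mm, with its centre at slot x≈46.5 and y≈0. Time to slide it in.

Call:
{"name": "send_rows", "arguments": {"series": [[0,[0,-0.056,-0.121],[0,0,0]],[0,[0,-0.056,-0.121],[0,0,0]],[0,[0,-0.056,-0.121],[0,0,0]],[0,[0,-0.056,-0.121],[0,0,0]],[0,[0,-0.056,-0.121],[0,0,0]]]}}

```text
clock: 13.28
eef_pos: [587.1, 32.9, 189.5]
tool_rot: [3.141, 0.436, 1.558]
force: [0.7, -0.3, -1.9]
width: 18.6
gripper_force: 59.1
```

Call:
{"name": "send_rows", "arguments": {"series": [[0,[0,-0.056,-0.121],[0,0,0]],[0,[0,-0.056,-0.121],[0,0,0]],[0,[0,-0.035,-0.076],[0,0,0]],[0,[0,-0.014,-0.03],[0,0,0]],[0,[0,0,0],[0,0,0]]]}}

```text
clock: 13.9
eef_pos: [587.3, 23.5, 169.2]
tool_rot: [3.14, 0.436, 1.558]
force: [-0.1, 0.1, -2.4]
width: 18.4
gripper_force: 59.1
```

```bash
cat >> h.py <<'E'
ex=np.array([-.0109,-.9063,.4226]);ez=np.array([.005,.4226,.9063]);ey=np.cross(ez,ex)
def slot(p): p=np.asarray(p)-[587.3,39,95]; return np.stack([p@ex,p@ey,p@ez],-1)
E
python3 - <<'E'
from h import *
s=sensors.read_state();print(s['eef_pos'].round(1),s['force'],'TCP in slot',slot(s['eef_pos']).round(1))
for n in('scene','top','wrist'):
    d=grab(n);S=slot(cloud(d));g=d['img'].min(-1)
    m=(abs(S[...,1])<13)&(S[...,2]>45)&(S[...,2]<110)&(S[...,0]>-10)&(S[...,0]<105)&(g>110)
    P=S[m];print(n,len(P),np.percentile(P,[1,99],axis=0).round(1) if len(P) else '')
E
```

```text
[587.3  23.5 169.2] [-0.08511259  0.10975843 -2.42467631] TCP in slot [45.4  0.1 60.7]
scene 514 [[ 1.9 -9.6 45.4]
 [86.8 11.2 81.1]]
top 400 [[41.  -9.6 47. ]
 [90.8  9.5 80.7]]
wrist 8375 [[ 4.8 -9.4 75.8]
 [74.4  9.2 79.6]]
```

Call:
{"name": "send_rows", "arguments": {"series": [[0,[0,-0.014,-0.03],[0,0,0]],[0,[0,-0.014,-0.03],[0,0,0]],[0,[0,0,0],[0,0,0]]]}}

```text
clock: 14.42
eef_pos: [587.5, 22.7, 167.2]
tool_rot: [3.139, 0.435, 1.558]
force: [-3.7, 5.5, 11.1]
width: 18.4
gripper_force: 61.0
```

The floor contact is felt at 12 N. I release, then back out along the slot axis.

Call:
{"name": "send_rows", "arguments": {"series": [[26,[0,0,0],[0,0,0]],[36,[0,0,0],[0,0,0]],[36,[0,0,0],[0,0,0]],[36,[0,0.056,0.121],[0,0,0]],[36,[0,0.08,0.18],[0,0,0]],[36,[0,0.14,0.3],[0,0,0]],[36,[0,0.14,0.3],[0,0,0]],[36,[0,0.1,0.2],[0,0,0]]]}}

```text
clock: 15.42
eef_pos: [587.6, 53.6, 233.2]
tool_rot: [3.139, 0.436, 1.558]
force: [0.4, -0.7, -0.1]
width: 36.4
gripper_force: 0.0
```

```bash
python3 - <<'E'
from h import *
s=sensors.read_state();print(s['eef_pos'].round(1),s['force'])
for n in('scene','top','wrist'):
    d=grab(n);S=slot(cloud(d));g=d['img'].min(-1)
    m=(abs(S[...,1])<13)&(S[...,2]>45)&(S[...,2]<100)&(S[...,0]>-10)&(S[...,0]<105)&(g>110)
    P=S[m];print(n,len(P),np.percentile(P,[1,99],axis=0).round(1) if len(P) else '')
    q=P[P[:,2]>70]; r=cv2.minAreaRect(q[:,:2].astype(np.float32)); print('  top',np.round(r[0],1),np.round(r[1],1),round(r[2],1),'z',np.median(q[:,2]).round(1),'tilt',np.polyfit(q[:,0],q[:,2],1).round(3))
    m=(abs(S[...,1]+58)<12)&(S[...,2]>50)&(S[...,2]<85)&(S[...,0]>-10)&(S[...,0]<105)&(g>110);q=S[m];print('  clover',np.percentile(q,[1,99],axis=0).round(1))
e=load('scene');cv2.imwrite('pics/s5c.png',cv2.resize(e['img'][120:330,230:470],None,fx=2.8,fy=2.8,interpolation=cv2.INTER_CUBIC)[...,::-1])
E
```

```text
[587.6  53.6 233.2] [ 0.40337904 -0.67685357 -0.11210051]
scene 1026 [[ 1.9 -8.6 45.6]
 [86.  11.7 78.9]]
  top [44.7  0.6] [22.2 86.1] 89.8 z 76.3 tilt [-3.0000e-03  7.6105e+01]
  clover [[  1.1 -68.1  50.6]
 [ 66.7 -47.2  71.8]]
top 591 [[ 8.8 -8.9 49.6]
 [90.7 10.1 78.7]]
  top [48.3  0.9] [19.8 85.2] 89.5 z 75.6 tilt [-1.0000e-02  7.6098e+01]
  clover [[  4.4 -68.3  51.3]
 [ 90.3 -49.8  71.5]]
wrist 4289 [[ 4.9 -9.1 73.7]
 [88.1  9.5 77. ]]
  top [47.6  0.2] [19.1 87. ] 90.0 z 75.5 tilt [1.0000e-03 7.5489e+01]
  clover [[  3.9 -68.   51.8]
 [ 87.5 -48.8  69.9]]
```

View pics/s5c.png

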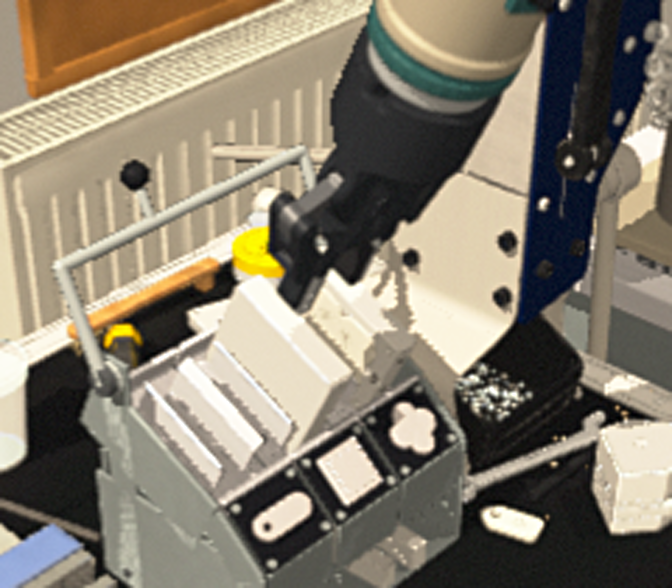

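The mould is seated: top at slot z≈76, centre at x≈47, y≈0.5, square. The clover mould is untouched. Next I go behind the knob to swing the keeper shut.

Call:
{"name": "send_rows", "arguments": {"series": [[36,[0,0,0.6],[1,-0.01,0]],[0,[0.1,0,0.5],[1,-0.01,0]],[0,[0.2,-0.3,0.18],[1,-0.01,0]],[0,[0.18,-0.6,0],[1,-0.01,0]],[0,[0,-0.6,0],[1,-0.01,0]],[0,[0,-0.6,0],[0,0,0]],[0,[0,-0.4,0],[0,0,0]],[0,[0,-0.14,0],[0,0,0]]]}}

```text
clock: 16.58
eef_pos: [615.1, -108.1, 307.8]
tool_rot: [-3.14, 0.001, 1.555]
force: [-0.3, 0.6, -0.6]
width: 0.2
gripper_force: 0.0
```

Call:
{"name": "send_rows", "arguments": {"series": [[0,[0,0,0],[0,0,0]],[0,[0,0,0],[0,0,0]],[0,[0,0,0],[0,0,0]]]}}

```text
clock: 16.95
eef_pos: [616.1, -104.1, 308.3]
tool_rot: [-3.141, -0.001, 1.56]
force: [0.2, -0.8, -0.1]
width: 0.0
gripper_force: 0.0
```

```bash
python3 - <<'E'
from h import *
from scipy.optimize import least_squares
print(sensors.read_state()['eef_pos'].round(1))
for n in('scene','wrist','top'):
    d=grab(n);C=cloud(d);g=d['img'].astype(int).max(-1)
    Q=C[np.all((C>[600,-100,235])&(C<[635,-45,280]),axis=-1)&(g<90)]
    if len(Q)<15: print(n,len(Q)); continue
    r=least_squares(lambda c:np.linalg.norm(Q-c,axis=1)-9,np.median(Q,0)-[0,0,3],loss='soft_l1',f_scale=.5);print(n,len(Q),Q.min(0).round(),Q.max(0).round(),'ball',r.x.round(1),np.abs(r.fun).mean().round(2))
E
```

```text
[ 616.1 -104.1  308.3]
scene 83 [612. -77. 252.] [626. -62. 267.] ball [615.1 -71.5 258. ] 1.0
wrist 840 [606. -83. 257.] [624. -65. 268.] ball [615.2 -74.4 258.2] 0.34
top 45 [610. -72. 235.] [630. -57. 268.] ball [616.2 -69.7 254.2] 2.74
```

Call:
{"name": "send_rows", "arguments": {"series": [[0,[0,0,-0.4],[0,0,0]],[0,[0,0,-0.39],[0,0,0]],[0,[0,0.18,0],[0,0,0]],[0,[0,0.163,0.067],[0,0,0]],[0,[0,0.168,0.05],[0,0,0]],[0,[0,0.173,0.032],[0,0,0]],[0,[0,0.177,0.013],[0,0,0]],[0,[0,0.175,0.012],[0,0,0]]]}}

```text
clock: 18.1
eef_pos: [616.4, -42.5, 272.0]
tool_rot: [3.14, -0.0, 1.559]
force: [-0.4, -1.5, 0.6]
width: -0.2
gripper_force: 0.7
```

Call:
{"name": "send_rows", "arguments": {"series": [[0,[0,0.175,-0.007],[0,0,0]],[0,[0,0.172,-0.025],[0,0,0]],[0,[0,0.165,-0.042],[0,0,0]],[0,[0,0.16,-0.059],[0,0,0]],[0,[0,0.15,-0.093],[0,0,0]],[0,[0,0.126,-0.096],[0,0,0]],[0,[0,0,0],[0,0,0]]]}}

```text
clock: 18.98
eef_pos: [615.4, 14.7, 251.3]
tool_rot: [-3.14, -0.001, 1.56]
force: [0.7, 0.3, 0.2]
width: 0.2
gripper_force: 0.0
```

```bash
cat > ball.py <<'E'
from h import *
from scipy.optimize import least_squares
s=sensors.read_state();print(s['eef_pos'].round(1),s['force'].round(1))
for n in('scene','top'):
    d=grab(n);C=cloud(d);g=d['img'].astype(int).max(-1)
    ty=s['eef_pos'][1]
    B=C[np.all((C>[520,-60,185])&(C<[575,60,260]),axis=-1)];B=B[slot(B)[:,2]>79.5]
    if len(B)>10: p=np.median(B,0);print(n,'bar',len(B),p.round(1),'angle',np.degrees(np.arctan2(p[2]-168,p[1]+30)).round(1))
    Q=C[np.all((C>[600,ty+13,190])&(C<[635,ty+45,285]),axis=-1)&(g<90)]
    if len(Q)>15:
        r=least_squares(lambda c:np.linalg.norm(Q-c,axis=1)-9,np.median(Q,0)-[0,0,3],loss='soft_l1',f_scale=.5);print(n,len(Q),'ball',r.x.round(1),np.abs(r.fun).mean().round(2))
E
python3 ball.py
```

```text
[615.4  14.7 251.3] [0.7 0.3 0.2]
scene bar 140 [548.6  22.2 223.2] angle 46.6
scene 171 ball [619.1  36.9 257.8] 8.85
```

Call:
{"name": "send_rows", "arguments": {"series": [[0,[0.015,0,0.42],[0,0,0]],[0,[0,0.3,0],[0,0,0]],[0,[0,0.2,0],[0,0,0]],[0,[0,0,-0.2],[0,0,0]],[0,[0,0.1,-0.09],[0,0,0]],[0,[0,0.08,-0.12],[0,0,0]],[0,[0,0.08,-0.12],[0,0,0]]]}}

```text
clock: 19.95
eef_pos: [617.5, 65.0, 245.7]
tool_rot: [3.14, -0.008, 1.562]
force: [0.2, 11.3, 7.6]
width: -0.2
gripper_force: 5.7
```

Call:
{"name": "send_rows", "arguments": {"series": [[0,[0,0.06,-0.13],[0,0,0]],[0,[0,0.025,-0.08],[0,0,0]],[0,[0,0,0],[0,0,0]]]}}

```text
clock: 20.32
eef_pos: [616.3, 65.7, 231.7]
tool_rot: [-3.14, -0.001, 1.56]
force: [-0.6, -1.2, 0.4]
width: -0.1
gripper_force: 0.3
```

```bash
python3 ball.py
```

```text
[616.3  65.7 231.7] [-0.6 -1.2  0.4]
scene bar 110 [542.2  40.8 197.5] angle 22.6
scene 209 ball [617.5  82.2 269.6] 6.23
top bar 194 [547.6  35.3 198. ] angle 24.7
```

Call:
{"name": "send_rows", "arguments": {"series": [[0,[0,0.01,-0.05],[0,0,0]],[0,[0,0.01,-0.05],[0,0,0]],[0,[0,0,0],[0,0,0]]]}}

```text
clock: 20.8
eef_pos: [616.7, 65.0, 226.5]
tool_rot: [-3.141, 0.0, 1.558]
force: [-0.9, 0.2, 1.0]
width: -0.1
gripper_force: 0.0
```

Call:
{"name": "send_rows", "arguments": {"series": [[0,[0,0.01,-0.04],[0,0,0]],[0,[0,0,-0.04],[0,0,0]],[0,[0,0,0],[0,0,0]]]}}

```text
clock: 21.18
eef_pos: [617.0, 65.9, 223.3]
tool_rot: [3.141, -0.001, 1.558]
force: [-3.6, 0.3, 7.7]
width: -0.0
gripper_force: 3.8
```

```bash
python3 ball.py
```

```text
[617.   65.9 223.3] [-3.6  0.3  7.7]
scene bar 116 [543.1  43.  191.6] angle 17.9
scene 292 ball [618.4  82.4 266.2] 7.99
top bar 190 [548.3  37.4 192.3] angle 19.8
```

The bar is now at its shut height, 84.4 mm above the slot floor against the expected 84.5, and it's on the stop. I'll retreat and verify.

Call:
{"name": "send_rows", "arguments": {"series": [[0,[0,0,0.2],[0,0,0]],[0,[0,0.1,0.5],[0,0,0]],[0,[0,0.5,0.7],[0,0,0]],[0,[0,0.8,0.5],[0,0,0]],[0,[0,0.5,0],[0,0,0]],[0,[0,0,0],[0,0,0]],[0,[0,0,0],[0,0,0]],[0,[0,0,0],[0,0,0]]]}}

```text
clock: 22.28
eef_pos: [617.0, 177.9, 336.2]
tool_rot: [-3.141, 0.001, 1.556]
force: [-0.7, 0.3, 0.2]
width: 0.1
gripper_force: 0.0
```

```bash
python3 ball.py; python3 - <<'E'
from h import *
for n in('scene','top'):
    d=load(n);S=slot(cloud(d));g=d['img'].min(-1)
    q=S[(abs(S[...,1])<13)&(S[...,2]>70)&(S[...,2]<79)&(S[...,0]>-10)&(S[...,0]<105)&(g>110)]
    r=cv2.minAreaRect(q[:,:2].astype(np.float32));print(n,np.round(r[0],1),np.round(r[1],1),round(r[2],1),np.median(q[:,2]).round(1))
a=ctrl.finish_job() ; print(a)
E
```

```text
[617.  177.9 336.2] [-0.7  0.3  0.2]
scene bar 137 [548.4  42.6 191.8] angle 18.1
top bar 190 [547.8  37.4 192.3] angle 19.8
scene [44.5  0.8] [85.9 22.4] 0.4 76.2
top [47.   0.9] [20.  86.9] 89.7 75.6
the job is handed in; nothing more can be done
None
```

The plaque mould is seated in the square-label bay, the keeper is shut over it, and the job is handed in at about 22 s of the 58 s allowed; no verdict came back, but the final camera checks showed both in place.

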